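# Put the red espresso kit away in its caddy

## Task

Put the four red coffee tools back in the wooden caddy, each in its own place and standing upright: the tamper in the large round well, the dosing ring flat over the steel peg, the needle stirrer in the small round well and the dosing cup in the square bay. Set each one down gently rather than dropping it in, and leave the green decaf tamper and the green decaf ring where they are.

Things in the scene. Friction and masses are not known exactly. Their poses are not given: they have to be found in the camera images.
- red_tamper_center (a point): Red coffee tamper, standing upright: a round steel base 58 mm across and 22 mm thick, a thin neck, and above it a plain upright round red handle 33 mm in diameter from 38 to 85 mm above the underside. Grip the handle about 20 mm above this point. About 0.34 kg. At the start nothing is within 25 mm of it. This point is on its axis, 42.5 mm above its underside; z points up.
- red_ring_center (a point): Red dosing ring (a plain short tube for spooning coffee through), lying flat with its hole upward: 58 mm outside, 49 mm inside, 30 mm high, open at both ends. About 0.09 kg. At the start nothing is within 25 mm of it. This point is on its axis, half-way up (15 mm above its underside); z points up.
- stirrer_center (a point): Red needle stirrer in its closed case, upright, 94 mm high, about 0.14 kg: a steel foot disc 40 mm across, 12 mm thick, above it a slim round red tube 24 mm in diameter from 12 to 90 mm above the underside, then a small steel button. At the start nothing is within 25 mm of it. This point is on its axis, half-way up (47 mm above its underside); z points up.
- dosing_cup_center (a point): Red dosing cup, standing upright and open at the top: straight-sided, 54 mm outside diameter, 50 mm high, wall 3 mm, about 0.14 kg. At the start nothing is within 25 mm of it. This point is on its axis, half-way up (25 mm above its underside); z points up.
- green_tamper_center (a point): Green tamper of the decaf kit, not for the caddy: the same shape as the red one, with a steel base 58 mm across and 22 mm thick, a thin neck, and above it a plain upright round green handle 33 mm in diameter from 38 to 85 mm above the underside. It is to stay where it stands. This point is on its axis, 42.5 mm above its underside; z points up.
- green_ring_center (a point): Green ring of the decaf kit, not for the caddy: a green dosing ring (a plain short tube for spooning coffee through), lying flat with its hole upward: 58 mm outside, 49 mm inside, 30 mm high, open at both ends. It is to stay where it lies. This point is on its axis, half-way up (15 mm above its underside); z points up.
- tamper_well_seat (a point): Tamper's place: large round well, 74 mm across, 12 mm deep, black rubber floor. One of four pale blocks, 94 mm square, lying 2 by 2 (95 mm apart, order varies) in the fixed dark-wood caddy; their tops are 28 mm above the counter, only the ring's peg is higher. This point: centre of the well's floor, where the tamper's base is to stand, 16 mm above the counter. z up, x, y along the block's sides.
- ring_peg_seat (a point): Dosing ring's place: flat block with a round steel peg in its middle, 32 mm across, 12 mm high. One of four pale blocks, 94 mm square, lying 2 by 2 (95 mm apart, order varies) in the fixed dark-wood caddy; their tops are 28 mm above the counter, only the ring's peg is higher. This point: centre of the peg's foot, on the block top where the ring is to lie. z up, x, y along the block's sides.
- stirrer_well_seat (a point): Stirrer's place: small round well, 56 mm across, 14 mm deep, brown cork floor. One of four pale blocks, 94 mm square, lying 2 by 2 (95 mm apart, order varies) in the fixed dark-wood caddy; their tops are 28 mm above the counter, only the ring's peg is higher. This point: centre of the well's floor, where the stirrer's foot is to stand, 14 mm above the counter. z up, x, y along the block's sides.
- cup_bay_seat (a point): Dosing cup's place: square bay, 73 mm wide, 10 mm deep, black rubber floor. One of four pale blocks, 94 mm square, lying 2 by 2 (95 mm apart, order varies) in the fixed dark-wood caddy; their tops are 28 mm above the counter, only the ring's peg is higher. This point: centre of the bay's floor, where the cup is to stand, 18 mm above the counter. z up, x, y along the block's sides.
Things that resemble listed ones, but are neither listed nor needed, are in the scene too. What is shaped like the part that bears red_tamper_center but yellow is not meant.

How it is judged:
At the end, for the whole second after the job is handed in: The red tamper, red ring, stirrer and dosing cup each rest in (the ring: over) their own place: centred within 13 mm, fully down within 4 mm, upright within 0.1 rad, at rest and released; the green tamper and green ring are upright and within 20 mm of where they started (horizontal distance between red_tamper_center and tamper_well_seat below 0.013 m and z of red_tamper_center in the frame of tamper_well_seat between 0.0385 and 0.0465 m and angle between each of red_tamper_center, red_ring_center, stirrer_center, dosing_cup_center, green_tamper_center, green_ring_center's own z axis and vertical below 0.1 rad and linear speed of each of red_tamper, red_ring, stirrer, dosing_cup below 0.02 m/s and horizontal distance between red_ring_center and ring_peg_seat below 0.013 m and z of red_ring_center in the frame of ring_peg_seat between 0.011 and 0.019 m and horizontal distance between stirrer_center and stirrer_well_seat below 0.013 m and z of stirrer_center in the frame of stirrer_well_seat between 0.043 and 0.051 m and horizontal distance between dosing_cup_center and cup_bay_seat below 0.013 m and z of dosing_cup_center in the frame of cup_bay_seat between 0.021 and 0.029 m and distance of each of green_tamper_center, green_ring_center from where it was at the start of the episode below 0.02 m); the robot touches nothing.
It fails at once if a red tool is dropped into its place from more than about 2 cm (it arrives faster than 0.6 m/s) ((distance between red_tamper_center and tamper_well_seat below 0.0545 m and linear speed of red_tamper above 0.6 m/s) or (distance between red_ring_center and ring_peg_seat below 0.027 m and linear speed of red_ring above 0.6 m/s) or (distance between stirrer_center and stirrer_well_seat below 0.059 m and linear speed of stirrer above 0.6 m/s) or (distance between dosing_cup_center and cup_bay_seat below 0.037 m and linear speed of dosing_cup above 0.6 m/s)).
It fails at once if the green tamper is pushed or carried more than 3 cm from where it stood (distance of green_tamper_center from where it was at the start of the episode above 0.03 m).
It fails at once if the green ring is pushed or carried more than 3 cm from where it stood (distance of green_ring_center from where it was at the start of the episode above 0.03 m).
It also fails if it takes over 102 s, if anything falls off the work surface, if the arm or the gripper's body presses on something with over 40 N, if the wrist force passes 120 N, or if a joint passes its speed limit or range.

## Robot

A 6-joint arm with a two-finger parallel gripper is mounted at the origin on the work surface. World frame = base frame: x ahead of the robot, y to its left, z up, the work surface at z = 0. Lengths are in m, angles in rad, forces in N, time in s.
With the tool pointing down it reaches from about 0.275 to 1 m from the base axis. Payload 8.4 kg.
Tool frame: the origin (TCP) lies midway between the tips of the shut fingers; the grasp point (between the pads) lies 19 mm behind it; x points along the fingers, y is the direction in which the jaws open and shut, and the axes are right-handed (so a half turn about x gives the same grasp; the last joint's range is limited). The gripper opens to 85 mm and grips with 20 to 120 N. Pads are 22 mm wide; open, the fingers measure 114 mm over their backs; the gripper's body (76 mm by 85 mm) begins 54 mm behind the grasp point. The pads swing forward as they close: fully open they stand 13 mm farther back than shut.
Start: joints at [1.265, 0.353, 1.633, -0, 1.155, -0.002], TCP at [0.187, 0.596, 0.231] pointing down, gripper open.
Joint ranges: [-2.63, 2.63], [-0.92, 2.1], [0.06, 2.66], [-1.3, 4.44], [0, 2.69], [-3.02, 3.02]. Speed limits (rad/s): [2.22, 2.22, 2.79, 3.14, 3.14, 3.14].

## Interface

Orientations are given as [roll, pitch, yaw] about the fixed x, y, z axes, in that order (R = Rz(yaw) Ry(pitch) Rx(roll)).
In Python, from rig import * gives the robot as it stands.
- The arm moves only by the shell command python3 -m jog 'ROWS'. ROWS is JSON, a list of rows, each a list of 7 numbers: the finger opening in m, from 0 to 0.0854, then the shift along the tool's x, y, z in m, then the turn, a rotation vector about the tool's x, y, z in degrees. In form: [[jaw, dx, dy, dz, rx, ry, rz], ...]. A call has 1 to 12 rows; each row is the pose to reach, as a shift and turn from the pose commanded when the call began, along the tool's axes at that moment; what a row does not reach only later rows make up. A row lasts 1/8 s, in which the tool goes at most 62.5 mm and 10.7 degrees, less where a joint would pass 70% of its speed; a pose out of reach is approached as far as the arm can. A call with a gripper value outside its range is refused whole. The fingers move at their own pace and stop on an object; the grip force is fixed at half the most. Time passes only in rows, so rows that repeat a pose let the fingers close. It gives the time, the measured TCP pose, the force and the opening at its end, in the units of the state.
- state(): the state, without advancing time (a new reading comes with each control period).
- get_image(name): name is "side" or "top" or "wrist"; returns (picture, depth): 420x560x3 uint8, blue, green, red; 420x560 float32, m along the optical axis (not along the pixel's ray), 0 where there is no reading.
- camera_model(name): a dict with "intrinsics" (3x3 intrinsics, pixels), "k1" (the pictures are not rectified: a ray, as slopes to the right and down, at radius r is drawn at 1 + k1 r^2 times it, then the intrinsics apply), "world_from_camera" (4x4, takes a point from camera to world coordinates); the wrist camera has in their place "tool_from_camera" (4x4, takes a point from camera to tool coordinates, whose origin is the TCP and whose axes are the tool frame's). Camera axes: x right, y up, looking along -z (the intrinsics and any distortion apply to the point x, -y, -z); pixel columns grow to the right and rows downward; lengths in m; the calibration is good to about 2 mm. A picture is of the moment at which its call begins: read the wrist's pose just before it. camera_model takes no time and is no camera call.
- job_done(): hands the job in, once; it reports no verdict.
The state is a dict: "time_s": time; "joint_pos": joint angles; "qd": joint speeds; "tau": joint torques, N m; "ee_pos": TCP position; "ee_rot": TCP orientation; "force": force on the tool from outside, world axes, zero at the start; "torque": the same for the moment, N m; "gripper_width": finger opening in m.
Only numpy, scipy, OpenCV 4.12 (cv2) and the standard library are available. Lean on these libraries where they do the work, as an engineer would, in place of code of your own. Each camera call takes 0.05 s, during which the arm holds its last target.

## Working session

There is one attempt and no reset: what is moved stays moved. The work goes in short steps, Python scripts to look and compute and a shell command to move; the robot and the scene stay as the last step left them, time stands still between calls to the robot, and variables do not carry over. Pictures are saved under pics/ and viewed, and the job is handed in when it is done.

```bash
ls; mkdir -p pics
python3 - <<'E'
from rig import *
import cv2,numpy as np
np.set_printoptions(precision=4,suppress=True)
s=state();print(s)
for n in("top","side","wrist"):
    im,d=get_image(n);cv2.imwrite(f"pics/{n}0.png",im);np.savez(f"{n}0.npz",im=im,d=d)
    print(n,camera_model(n))
E
```

```text
pics
{'time_s': 0.0, 'joint_pos': array([ 1.2646,  0.3537,  1.6342, -0.    ,  1.1552, -0.0024]), 'qd': array([ 0.0004, -0.0009,  0.0001, -0.    ,  0.0003, -0.0012]), 'tau': array([  0.0011, -60.5239, -34.2072,   0.0001,   0.0088,  -0.    ]), 'ee_pos': array([0.1868, 0.5959, 0.2305]), 'ee_rot': array([-1.5721,  1.5694, -1.8759]), 'force': array([ 0.0591,  0.2548, -0.5593]), 'torque': array([-0.0052,  0.0124, -0.0639]), 'gripper_width': 0.08517016941480207}
top {'intrinsics': array([[413.4584,   0.    , 278.5351],
       [  0.    , 413.4584, 203.2423],
       [  0.    ,   0.    ,   1.    ]]), 'k1': -0.07027819157547394, 'world_from_camera': array([[ 0.0928,  0.9699, -0.2252,  0.309 ],
       [-0.9957,  0.0899, -0.0228,  0.0044],
       [-0.0018,  0.2264,  0.974 ,  1.0118],
       [ 0.    ,  0.    ,  0.    ,  1.    ]])}
side {'intrinsics': array([[441.5003,   0.    , 267.9719],
       [  0.    , 441.5003, 201.7833],
       [  0.    ,   0.    ,   1.    ]]), 'k1': 0.0026535350421766687, 'world_from_camera': array([[ 0.7594,  0.4181, -0.4985,  0.0589],
       [-0.6505,  0.4753, -0.5923, -0.5457],
       [-0.0107,  0.7741,  0.6329,  0.6489],
       [ 0.    ,  0.    ,  0.    ,  1.    ]])}
wrist {'intrinsics': array([[308.6632,   0.    , 276.8964],
       [  0.    , 308.6632, 216.7177],
       [  0.    ,   0.    ,   1.    ]]), 'k1': -0.008444323586466044, 'tool_from_camera': array([[-0.0006,  0.3089, -0.9511, -0.1423],
       [ 1.    ,  0.0004, -0.0005,  0.0001],
       [ 0.0002, -0.9511, -0.3089, -0.081 ],
       [ 0.    ,  0.    ,  0.    ,  1.    ]])}
```

View pics/top0.png

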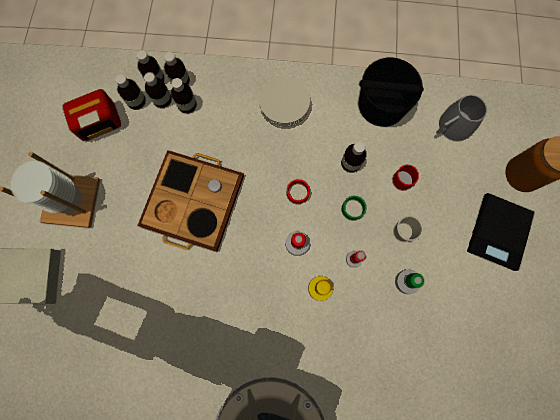

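View pics/side0.png

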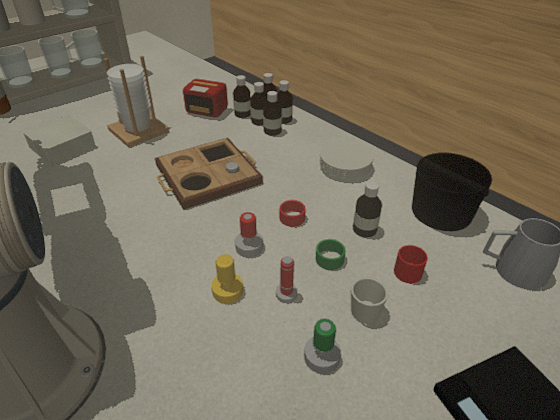

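View pics/wrist0.png

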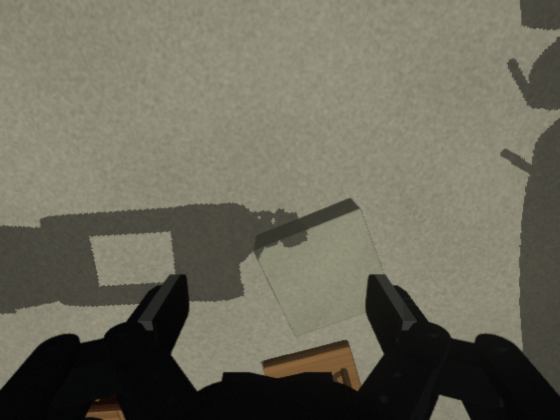

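```bash
cat > h.py <<'E'
from rig import *
import cv2,numpy as np
np.set_printoptions(precision=4,suppress=True)
from scipy.spatial.transform import Rotation as Ro
def slopes(uv,cm):
    K=cm["intrinsics"];
    p=cv2.undistortPoints(np.asarray(uv,float).reshape(-1,1,2),K,np.array([cm["k1"],0,0,0.]))
    return p[:,0]
def W(cm,s=None):
    if "world_from_camera" in cm: return cm["world_from_camera"]
    T=np.eye(4);T[:3,:3]=Ro.from_euler("xyz",s["ee_rot"]).as_matrix();T[:3,3]=s["ee_pos"]
    return T@cm["tool_from_camera"]
def pts(uv,d,cm,s=None):
    p=slopes(uv,cm);T=W(cm,s);c=np.c_[p[:,0]*d,-p[:,1]*d,-d]
    return c@T[:3,:3].T+T[:3,3]
def cast(uv,z,cm,s=None):
    p=slopes(uv,cm);T=W(cm,s);r=np.c_[p[:,0],-p[:,1],-np.ones(len(p))]@T[:3,:3].T;o=T[:3,3]
    return o+r*((z-o[2])/r[:,2])[:,None]
def comps(im,col,amin=25):
    h=cv2.cvtColor(im,cv2.COLOR_BGR2HSV);H,S,V=cv2.split(h)
    m={"red":((H<7)|(H>172))&(S>130)&(V>60),"green":(H>60)&(H<90)&(S>120)&(V>40),"yellow":(H>20)&(H<32)&(S>150)&(V>90)}[col]
    n,l,st,c=cv2.connectedComponentsWithStats(m.astype(np.uint8))
    return [(c[i],st[i],l==i) for i in range(1,n) if st[i,4]>amin]
def circ(P):
    A=np.c_[2*P[:,:2],np.ones(len(P))];b=(P[:,:2]**2).sum(1);x=np.linalg.lstsq(A,b,rcond=None)[0]
    return x[:2],np.sqrt(x[2]+x[0]**2+x[1]**2)
E
python3 - <<'E'
from h import *
for n in("top","side"):
    f=np.load(n+"0.npz");im,d=f["im"],f["d"];cm=camera_model(n)
    uv=np.array([[250,250],[300,330]]);print(n,pts(uv,d[uv[:,1],uv[:,0]],cm))
    for col in("red","green","yellow"):
        for c,st,m in comps(im,col):
            v,u=np.nonzero(m);P=pts(np.c_[u,v],d[v,u],cm);P=P[d[v,u]>0]
            print(col,c,st[4],"mean",P.mean(0),"lo",np.percentile(P,3,0),"hi",np.percentile(P,97,0))
E
```

```text
top [[ 0.4196  0.087  -0.0022]
 [ 0.2416 -0.051  -0.0039]]
red [ 85.941  108.2358] 899 mean [0.7212 0.5259 0.0839] lo [0.6688 0.4706 0.0775] hi [0.7671 0.5796 0.088 ]
red [405.6285 176.6944] 288 mean [ 0.6326 -0.2812  0.0312] lo [ 0.6062 -0.3057  0.0042] hi [ 0.6574 -0.2547  0.0505]
red [297.5578 190.7415] 147 mean [ 0.5733 -0.0163  0.0245] lo [ 0.5468 -0.0439 -0.0011] hi [0.6007 0.0097 0.0311]
red [297.9268 239.6667] 123 mean [ 0.444  -0.0254  0.0808] lo [ 0.4298 -0.0401  0.0566] hi [ 0.4589 -0.0118  0.0858]
red [356.6667 257.3095] 84 mean [ 0.4173 -0.1623  0.07  ] lo [ 0.4084 -0.1777  0.0155] hi [ 0.4302 -0.1554  0.0916]
green [354.1624 206.4359] 117 mean [ 0.5458 -0.1574  0.0276] lo [ 0.5176 -0.1836  0.0233] hi [ 0.5717 -0.1304  0.0313]
green [416.0971 280.0777] 103 mean [ 0.377  -0.2963  0.0818] lo [ 0.3637 -0.3119  0.0774] hi [ 0.3906 -0.2838  0.0863]
yellow [320.2709 287.9229] 454 mean [ 0.3424 -0.0869  0.0439] lo [ 0.3188 -0.1143  0.0016] hi [ 0.3682 -0.0643  0.0859]
side [[ 0.4284 -0.0493  0.021 ]
 [ 0.3853 -0.2382  0.0005]]
red [209.478  94.125] 592 mean [0.7156 0.4978 0.067
[... 529 characters left out ...]
837 278.3261] 184 mean [ 0.4126 -0.1729  0.0558] lo [ 0.4064 -0.1771  0.0349] hi [ 0.4232 -0.1648  0.0761]
red [286.2708 291.3125] 48 mean [ 0.4126 -0.1732  0.0211] lo [ 0.4068 -0.1771  0.0144] hi [ 0.4239 -0.1654  0.0273]
green [325.0942 327.7754] 138 mean [ 0.3738 -0.3     0.0849] lo [ 0.362  -0.3122  0.0822] hi [ 0.3876 -0.2863  0.0868]
yellow [223.7167 261.5667] 180 mean [ 0.3394 -0.091   0.0842] lo [ 0.3254 -0.1021  0.0744] hi [ 0.3526 -0.0791  0.0871]
yellow [238.     278.4444] 27 mean [ 0.3648 -0.093   0.0224] lo [ 0.3623 -0.1037  0.0198] hi [ 0.3673 -0.0842  0.0239]
yellow [220.6279 289.186 ] 215 mean [ 0.3255 -0.0926  0.0229] lo [ 0.314  -0.1158  0.0192] hi [ 0.3409 -0.0672  0.042 ]
```

Run:
```python
from h import *
P=[]; 
G=np.zeros((420,560))
for n in("top","side"):
    f=np.load(n+"0.npz");im,d=f["im"],f["d"];cm=camera_model(n)
    v,u=np.nonzero(d>0);p=pts(np.c_[u,v],d[v,u],cm)
    P.append(p); np.save(n+"P.npy",np.c_[p,u,v])
    near=lambda x,y,r:np.hypot(p[:,0]-x,p[:,1]-y)<r
    for nm,x,y,r,za,zb in (("tamper",.444,-.026,.03,.08,.092),("tamper",.444,-.026,.03,.045,.078),("base",.444,-.026,.04,.006,.019),("ring",.573,-.017,.04,.006,.026),("ringtop",.573,-.017,.04,.027,.035),("stir",.418,-.167,.02,.03,.085),("stirtop",.418,-.167,.02,.085,.1),("stirfoot",.418,-.167,.03,.003,.016),("cuptop",.632,-.28,.04,.047,.055),("cupwall",.632,-.28,.04,.008,.04),("gt",.378,-.297,.03,.08,.09),("gr",.546,-.157,.04,.006,.033)):
        q=p[near(x,y,r)&(p[:,2]>za)&(p[:,2]<zb)]
        if len(q)>5:
            c,R=circ(q);print(n,nm,len(q),"mid",(np.percentile(q[:,:2],1,0)+np.percentile(q[:,:2],99,0))/2,"fit",c,R,"med z",np.median(q[:,2]))
    if n=="top":
        T=p
# caddy
im=np.load("top0.npz")["im"];cv2.imwrite("pics/caddy.png",cv2.resize(im[140:260,125:255],None,fx=5,fy=4.6,interpolation=cv2.INTER_CUBIC))
d=np.load("top0.npz")["d"];Z=np.zeros((420,560));a=np.load("topP.npy");Z[a[:,4].astype(int),a[:,3].astype(int)]=a[:,2]
cv2.imwrite("pics/caddyz.png",cv2.resize(np.uint8(np.clip(Z[140:260,125:255]*5000,0,255)),None,fx=5,fy=4.6,interpolation=cv2.INTER_NEAREST))
for c in((180,176),(214,185),(165,210),(203,222),(195,186),(150,195)):print(c,Z[c[1],c[0]],a[(a[:,3]==c[0])&(a[:,4]==c[1]),:3])
```

```text
top tamper 142 mid [ 0.4449 -0.026 ] fit [ 0.4449 -0.0258] 0.011017944699863037 med z 0.08325592934887877
top tamper 28 mid [ 0.4375 -0.0238] fit [ 0.445  -0.0257] 0.016133468568051937 med z 0.06513569193335389
top base 62 mid [ 0.4442 -0.0261] fit [ 0.4448 -0.0264] 0.025239802925018758 med z 0.017909645081154224
top ring 98 mid [ 0.5722 -0.0163] fit [ 0.5719 -0.0164] 0.02640010365114552 med z 0.017542765066453636
top ringtop 91 mid [ 0.5736 -0.017 ] fit [ 0.5732 -0.0167] 0.026597606787915964 med z 0.028891280522151397
top stir 55 mid [ 0.4186 -0.1646] fit [ 0.4197 -0.1674] 0.011825015907668815 med z 0.06148928673753562
top stirtop 83 mid [ 0.4198 -0.1672] fit [ 0.4195 -0.1669] 0.008172522095132827 med z 0.09073184236448772
top stirfoot 105 mid [ 0.4204 -0.1668] fit [ 0.42   -0.1672] 0.01649568456413844 med z 0.010243081104722496
top cuptop 77 mid [ 0.6323 -0.2807] fit [ 0.6322 -0.2805] 0.025571917588345355 med z 0.048728580187064385
top cupwall 226 mid [ 0.6315 -0.2794] fit [ 0.6318 -0.2798] 0.025622478630392225 med z 0.024434905974883514
top gt 150 mid [ 0.3774 -0.2975] fit [ 0.377
[... 1071 characters left out ...]
814] 0.02528245842662808 med z 0.04967664064175281
side cupwall 609 mid [ 0.631  -0.2825] fit [ 0.631  -0.2815] 0.02530033421913395 med z 0.024970971216663362
side gt 323 mid [ 0.3746 -0.2981] fit [ 0.3741 -0.2981] 0.011447156705407998 med z 0.08494979704884975
side gr 582 mid [ 0.542  -0.1575] fit [ 0.542  -0.1574] 0.0266120587947764 med z 0.021564473677185614
(180, 176) 0.0175944145197533 [[0.5862 0.2814 0.0176]]
(214, 185) 0.0347863268745886 [[0.5661 0.1894 0.0348]]
(165, 210) 0.013564369505796536 [[0.4967 0.307  0.0136]]
(203, 222) 0.014132483690140085 [[0.4754 0.2083 0.0141]]
(195, 186) 0.02593658603711846 [[0.5616 0.2379 0.0259]]
(150, 195) 0.026227039613300307 [[0.5284 0.3465 0.0262]]
```

View pics/caddy.png

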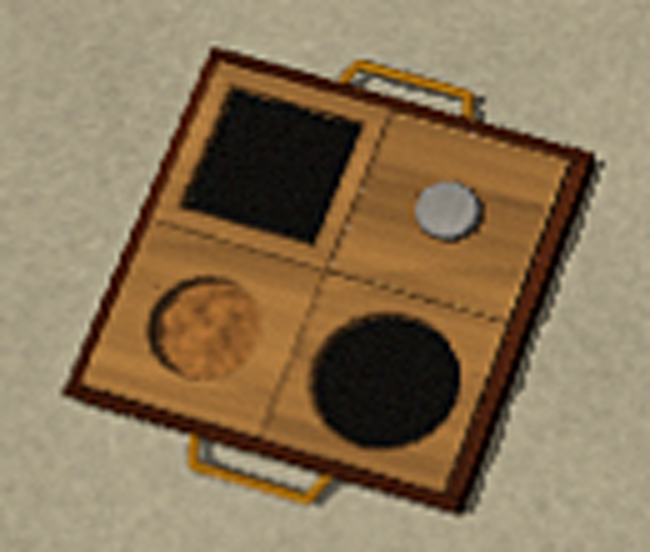

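View pics/caddyz.png

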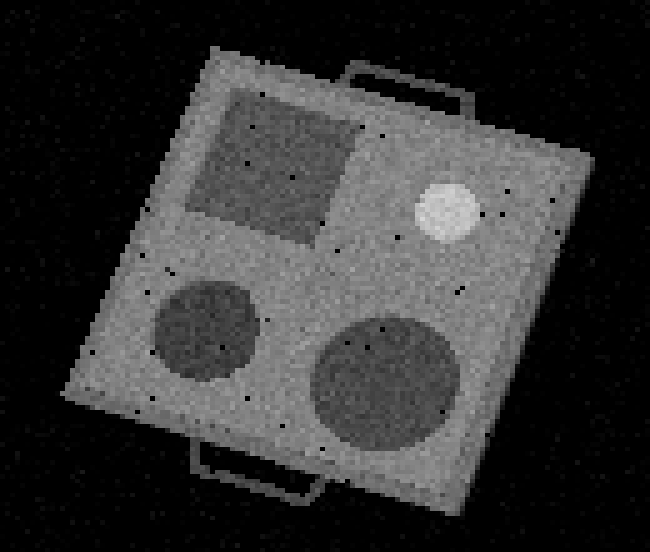

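Run:
```python
from h import *
reg=dict(bay=(.586,.281),peg=(.566,.189),stir=(.497,.307),tamp=(.475,.208))
for n in("top","side"):
    a=np.load(n+"P.npy");im=np.load(n+"0.npz")["im"];cm=camera_model(n);out={}
    zb=np.median(a[(np.hypot(a[:,0]-.53,a[:,1]-.247)<.012)][:,2]);print(n,"block z",zb)
    for k,(x,y) in reg.items():
        # points not near other places; classify by height
        m=np.hypot(a[:,0]-x,a[:,1]-y)<.056
        z=a[:,2]-zb
        sel=m&((z>.006)&(z<.025) if k=="peg" else (z<-.004)&(z>-.03))
        M=np.zeros((420,560),np.uint8);M[a[sel,4].astype(int),a[sel,3].astype(int)]=1
        M=cv2.medianBlur(M,3)
        nn,l,st,c=cv2.connectedComponentsWithStats(M);i=1+st[1:,4].argmax()
        cs,_=cv2.findContours(np.uint8(l==i),cv2.RETR_EXTERNAL,cv2.CHAIN_APPROX_NONE)
        C=cast(cs[0][:,0],.040 if k=="peg" else .028,cm)
        r=cv2.minAreaRect((C[:,:2]*1000).astype(np.float32)); cc,R=circ(C)
        out[k]=np.array(r[0])/1000 if k=="bay" else cc
        print(n,k,st[i,4],"circ",cc,R,"rect",r)
    # grid fit
    c4=np.array([out[k] for k in("bay","peg","stir","tamp")]);L=np.array([[-1,1],[1,1],[-1,-1],[1,-1]])*.0475
    c0=c4.mean(0);Rr,_=Ro.align_vectors(np.c_[c4-c0,np.zeros(4)],np.c_[L,np.zeros(4)])
    F=c0+(Rr.as_matrix()@np.c_[L,np.zeros(4)].T).T[:,:2]
    print("grid yaw deg",Rr.as_euler("xyz",degrees=True),"\n",F,"\nresid mm",(c4-F)*1000)
```

```text
top block z 0.025710342321485835
top bay 765 circ [0.5842 0.2809] 0.03937814043968548 rect ((584.5525512695312, 280.8593444824219), (69.84281921386719, 72.753662109375), 77.45431518554688)
top peg 130 circ [0.5632 0.1885] 0.014951425117459213 rect ((562.4102172851562, 188.16461181640625), (30.66556739807129, 29.433486938476562), 7.206750392913818)
top stir 374 circ [0.4912 0.3006] 0.02602306243235439 rect ((490.4920959472656, 300.80975341796875), (52.50252151489258, 51.930973052978516), 5.285573959350586)
top tamp 696 circ [0.4713 0.209 ] 0.0353573241782915 rect ((471.8476257324219, 209.01084899902344), (70.71995544433594, 71.35723114013672), 51.56477737426758)
grid yaw deg [   0.       0.    -102.438] 
 [[0.5842 0.2809]
 [0.5637 0.1881]
 [0.4914 0.3013]
 [0.4709 0.2086]] 
resid mm [[ 0.3825 -0.0228]
 [-0.4852  0.3717]
 [-0.2238 -0.7371]
 [ 0.3265  0.3881]]
side block z 0.028074905426877517
side bay 385 circ [0.5816 0.281 ] 0.03740692568065038 rect ((581.6603393554688, 281.24737548828125), (67.76668548583984, 70.66031646728516), 77.62310028076172)
side peg 94 circ [0.5606 0.1874] 0.016353552323884153 rect ((560.4203491210938, 187.4503631591797), (33.98884963989258, 29.797962188720703), 48.549072265625)
side stir 187 circ [0.4894 0.3015] 0.02404180234866594 rect ((490.2900695800781, 302.1986999511719), (44.78413009643555, 52.98524856567383), 48.53779983520508)
side tamp 412 circ [0.4693 0.2084] 0.033471090650651326 rect ((469.5984191894531, 208.60000610351562), (63.46073913574219, 70.4706802368164), 48.564430236816406)
grid yaw deg [   0.        0.     -102.5507] 
 [[0.5819 0.2807]
 [0.5613 0.188 ]
 [0.4892 0.3013]
 [0.4686 0.2086]] 
resid mm [[-0.273   0.5664]
 [-0.7067 -0.5677]
 [ 0.2139  0.1535]
 [ 0.7659 -0.1521]]
```

Run:
```python
from h import *
s=state();R=Ro.from_euler("xyz",s["ee_rot"]).as_matrix();print(R,s["ee_pos"])
a=np.load("topP.npy");b=np.load("sideP.npy")
for n,a in(("top",a),("side",b)):
  for nm,x,y,r in(("bottle",.66,-.15,.07),("grey",.50,-.285,.07),("yellow",.343,-.09,.05)):
    q=a[(np.hypot(a[:,0]-x,a[:,1]-y)<r)&(a[:,2]>.02)];print(n,nm,np.percentile(q[:,:3],[2,50,98],axis=0))
im=np.load("top0.npz")["im"];cv2.imwrite("pics/tools.png",cv2.resize(im[140:310,270:450],None,fx=3.3,fy=3.3,interpolation=cv2.INTER_CUBIC))
```

```text
[[-0.0003  0.2992  0.9542]
 [-0.001   0.9542 -0.2992]
 [-1.     -0.001  -0.    ]] [0.1869 0.5961 0.2307]
top bottle [[ 0.64   -0.1687  0.0245]
 [ 0.6546 -0.142   0.08  ]
 [ 0.6789 -0.1216  0.1205]]
top grey [[ 0.4721 -0.3149  0.0219]
 [ 0.5043 -0.2955  0.0481]
 [ 0.5268 -0.2565  0.0587]]
top yellow [[ 0.3187 -0.1141  0.0202]
 [ 0.3424 -0.0866  0.0686]
 [ 0.3675 -0.065   0.0864]]
side bottle [[ 0.6376 -0.1712  0.0229]
 [ 0.651  -0.1549  0.0738]
 [ 0.6742 -0.1283  0.1206]]
side grey [[ 0.4684 -0.3149  0.0211]
 [ 0.5005 -0.2848  0.0443]
 [ 0.5256 -0.2583  0.0594]]
side yellow [[ 0.3156 -0.1142  0.0205]
 [ 0.3351 -0.0971  0.0454]
 [ 0.3645 -0.0685  0.0865]]
```

View pics/tools.png

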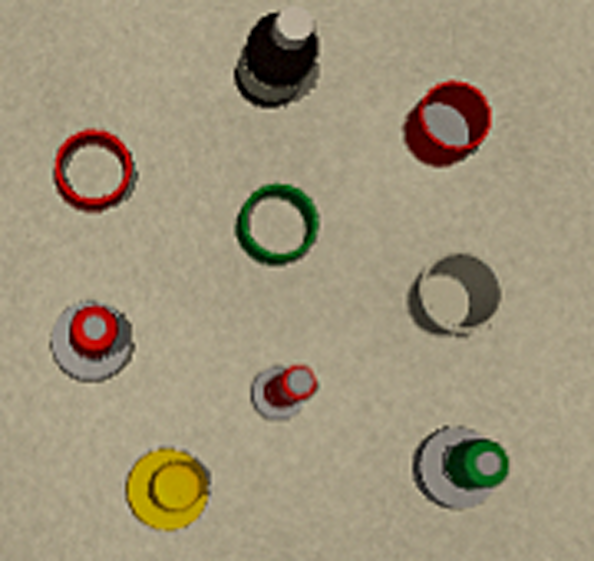

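The top crop shows these look-alike candidates:
- **Tampers:** red (297,242), yellow (320,288), green (415,280). I take the red one.
- **Rings:** red (298,191), green (354,208). I take the red one.
- **Cups:** red (405,177), grey (408,229). I take the red one.
- **Stirrer:** only one, at (356,258).

The caddy crop shows the bay at (180,176), the peg at (214,185), the cork well at (166,211) and the large well at (202,222). The two views agree to about 2.5 mm, and the sizes and heights match the description.

```bash
cat > go.py <<'E'
# usage: python3 go.py x y z : shift in tool axes from measured pose
from h import *
import sys
s=state();R=Ro.from_euler("xyz",s["ee_rot"]).as_matrix();t=np.array([float(v) for v in sys.argv[1:4]])
print("t",s["time_s"],"pos",s["ee_pos"],"w",s["gripper_width"],"F",s["force"],"tool shift mm",(R.T@(t-s["ee_pos"]))*1000)
E
python3 go.py .444 -.0257 .15
python3 -m jog '[[0.085,0.08,-0.516,0.431,0,0,0],[0.085,0.08,-0.516,0.431,0,0,0],[0.085,0.08,-0.516,0.431,0,0,0],[0.085,0.08,-0.516,0.431,0,0,0],[0.085,0.08,-0.516,0.431,0,0,0],[0.085,0.08,-0.516,0.431,0,0,0],[0.085,0.08,-0.516,0.431,0,0,0],[0.085,0.08,-0.516,0.431,0,0,0],[0.085,0.08,-0.516,0.431,0,0,0],[0.085,0.08,-0.516,0.431,0,0,0],[0.085,0.08,-0.516,0.431,0,0,0],[0.085,0.08,-0.516,0.431,0,0,0]]'
python3 go.py .444 -.0257 .0435
python3 - <<'E'
from h import *
im,d=get_image("wrist");cv2.imwrite("pics/w1.png",im)
E
```

```text
t 0.15 pos [0.1869 0.5961 0.2307] w 0.08536630647404952 F [ 0.2648 -0.2105  0.0222] tool shift mm [  81.2422 -516.2695  431.3802]
time_s: 1.65
ee_pos: [0.4447, -0.0278, 0.1509]
ee_rot: [-1.472, 1.57, -1.78]
force: [-1.3, -0.1, 0.5]
gripper_width: 0.0852
t 1.65 pos [ 0.4447 -0.0278  0.1509] w 0.08516353424365433 F [-1.3373 -0.0782  0.4538] tool shift mm [107.3926   1.7879  -1.2957]
```

View pics/w1.png

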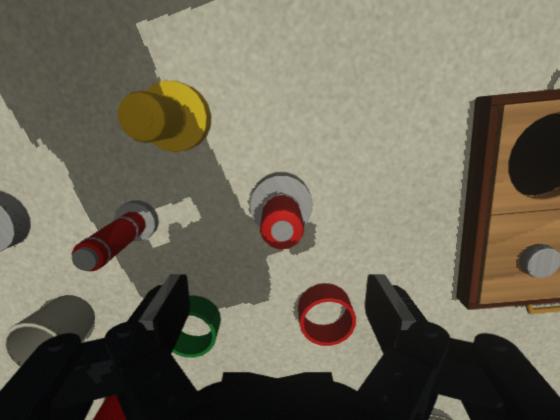

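The wrist view shows the red tamper's top at (282,230), centred between the pads at about 277. I'll go down.

```bash
python3 -m jog '[[0.085,0.03,0,0,0,0,0],[0.085,0.06,0,0,0,0,0],[0.085,0.09,0,0,0,0,0],[0.085,0.106,0,0,0,0,0],[0.085,0.106,0,0,0,0,0]]'
python3 go.py .444 -.0257 .0435
python3 -m jog '[[0.02,0,0,0,0,0,0],[0.02,0,0,0,0,0,0],[0.02,0,0,0,0,0,0],[0.02,0,0,0,0,0,0],[0.02,0,0,0,0,0,0],[0.02,0,0,0,0,0,0]]'
python3 go.py .444 -.0257 .0435
```

```text
time_s: 2.33
ee_pos: [0.4425, -0.0237, 0.0445]
ee_rot: [-2.947, 1.568, 3.034]
force: [1.0, 0.0, 0.2]
gripper_width: 0.0848
t 2.325 pos [ 0.4425 -0.0237  0.0445] w 0.08475599669732409 F [1.0063 0.0066 0.2267] tool shift mm [ 1.0069 -1.479   2.0848]
time_s: 3.08
ee_pos: [0.4444, -0.0249, 0.046]
ee_rot: [0.394, 1.57, 0.089]
force: [-1.0, 1.9, 6.2]
gripper_width: 0.0318
t 3.075 pos [ 0.4444 -0.0249  0.046 ] w 0.03184897239720623 F [-0.9671  1.9322  6.1979] tool shift mm [ 2.5234 -0.895  -0.1759]
```

```bash
python3 -m jog '[[0.02,-0.02,0,0,0,0,0],[0.02,-0.06,0,0,0,0,0],[0.02,-0.1,0,0,0,0,0],[0.02,-0.1,0,0,0,0,0],[0.02,-0.1,0,0,0,0,0]]'
python3 go.py .470 .2088 .145
```

```text
time_s: 3.7
ee_pos: [0.4432, -0.0249, 0.1446]
ee_rot: [-2.9, 1.57, 3.079]
force: [-0.2, 0.8, -3.2]
gripper_width: 0.0315
t 3.7 pos [ 0.4432 -0.0249  0.1446] w 0.031487506104258996 F [-0.2004  0.78   -3.2231] tool shift mm [ -0.3723 231.0457 -44.3556]
```

```bash
python3 -m jog '[[0.02,0,0.04,-0.008,0,0,0],[0.02,0,0.09,-0.017,0,0,0],[0.02,0,0.14,-0.027,0,0,0],[0.02,0,0.19,-0.036,0,0,0],[0.02,0,0.22,-0.042,0,0,0],[0.02,0,0.231,-0.044,0,0,0],[0.02,0,0.231,-0.044,0,0,0],[0.02,0,0.231,-0.044,0,0,0],[0.02,0,0.231,-0.044,0,0,0]]'
python3 go.py .470 .2088 .063
python3 - <<'E'
from h import *
for n in("top","side"):
    im,d=get_image(n);cv2.imwrite(f"pics/{n}2.png",im);cm=camera_model(n)
    s=state()
    for c,st,m in comps(im,"red"):
        v,u=np.nonzero(m);P=pts(np.c_[u,v],d[v,u],cm);print(n,c,st[4],P.mean(0),circ(P))
E
```

```text
time_s: 4.82
ee_pos: [0.4708, 0.2076, 0.1452]
ee_rot: [-2.202, 1.57, -2.507]
force: [-0.6, -0.2, -3.0]
gripper_width: 0.0319
t 4.825 pos [0.4708 0.2076 0.1452] w 0.031886475424515656 F [-0.617  -0.1745 -2.9735] tool shift mm [82.153   0.9331 -1.1308]
top [ 86.303  108.3084] 924 [0.7176 0.5206 0.0917] (array([0.4976, 0.3406]), np.float64(0.29400130157905474))
top [405.5941 176.8735] 340 [ 0.6294 -0.2789  0.039 ] (array([ 0.5082, -0.1662]), np.float64(0.1722629626454552))
top [297.7886 190.8629] 175 [ 0.5735 -0.0169  0.0229] (array([ 0.5735, -0.0165]), np.float64(0.026658574139178166))
top [356.3077 257.3736] 91 [ 0.4174 -0.1619  0.0674] (array([ 0.4219, -0.1693]), np.float64(0.013173858083123323))
side [214.2509  96.7055] 550 [0.7199 0.4796 0.064 ] (array([ 0.5201, -0.0594]), np.float64(0.582992422391674))
side [183.625  132.5536] 56 [0.4483 0.1896 0.175 ] (array([-0.2121,  0.0778]), np.float64(0.6792035796242342))
side [291.8945 212.7827] 474 [ 0.5697 -0.0194  0.0191] (array([ 0.3922, -0.2037]), np.float64(0.25939580717686617))
side [410.04  263.706] 949 [ 0.6262 -0.2833  0.0314] (array([ 0.4179, -0.3771]), np.float64(0.23255334645195053))
side [287. 265.] 58 [ 0.414  -0.1719  0.0882] (array([ 0.4176, -0.1672]), np.float64(0.009595917407382158))
side [286.4011 278.2912] 182 [ 0.4086 -0.1769  0.0624] (array([ 0.2551, -0.377 ]), np.float64(0.2579843314280835))
side [286.3 291.4] 50 [ 0.4128 -0.1731  0.0206] (array([ 0.4176, -0.1672]), np.float64(0.009835724863314209))
```

View pics/side2.png

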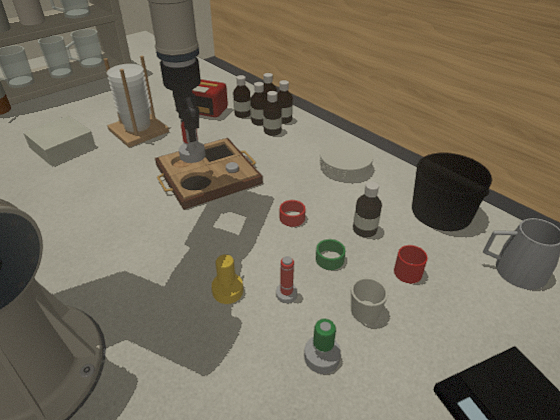

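```bash
python3 - <<'E'
from h import *
im,d=get_image("side");cm=camera_model("side");v,u=np.nonzero(d>0);p=pts(np.c_[u,v],d[v,u],cm)
q=p[(np.hypot(p[:,0]-.47,p[:,1]-.208)<.045)&(p[:,2]>.1)&(p[:,2]<.118)];print(len(q),circ(q),q.min(0),q.max(0))
E
python3 -m jog '[[0.02,0.03,0,0,0,0,0],[0.02,0.055,0,0,0,0,0],[0.02,0.07,0,0,0,0,0],[0.02,0.07,0,0,0,0,0],[0.02,0.07,0,0,0,0,0]]'
python3 go.py .470 .2088 .063
```

```text
174 (array([0.4697, 0.2074]), np.float64(0.027753637782768355)) [0.4409 0.1774 0.1002] [0.493  0.2233 0.118 ]
time_s: 5.6
ee_pos: [0.4716, 0.2089, 0.076]
ee_rot: [0.725, 1.57, 0.421]
force: [0.1, -0.3, -2.2]
gripper_width: 0.0318
t 5.6 pos [0.4716 0.2089 0.076 ] w 0.031755322170172476 F [ 0.1165 -0.3493 -2.2474] tool shift mm [12.999  -0.5546 -1.4998]
```

```bash
python3 -m jog '[[0.02,0.004,0,0,0,0,0],[0.02,0.007,0,-0.001,0,0,0],[0.02,0.010,0,-0.001,0,0,0],[0.02,0.012,0,-0.001,0,0,0],[0.02,0.012,0,-0.001,0,0,0]]'
python3 go.py .470 .2088 .063
```

```text
time_s: 6.22
ee_pos: [0.4699, 0.2089, 0.0631]
ee_rot: [-2.466, 1.57, -2.77]
force: [0.3, 0.8, -2.4]
gripper_width: 0.0315
t 6.225 pos [0.4699 0.2089 0.0631] w 0.031528320357387514 F [ 0.3446  0.7567 -2.3954] tool shift mm [ 0.102  -0.0978  0.1016]
```

```bash
python3 -m jog '[[0.02,0.001,0,0,0,0,0],[0.02,0.002,0,0,0,0,0],[0.02,0.002,0,0,0,0,0]]'
```

```text
time_s: 6.6
ee_pos: [0.4703, 0.2091, 0.062]
ee_rot: [0.754, 1.57, 0.45]
force: [-2.1, -0.8, 6.8]
gripper_width: 0.0319
```

Contact, the force rose to +6.8 N. I'll release and lift.

```bash
python3 -m jog '[[0.05,0,0,0,0,0,0],[0.07,0,0,0,0,0,0],[0.07,0,0,0,0,0,0],[0.07,-0.03,0,0,0,0,0],[0.07,-0.08,0,0,0,0,0],[0.08,-0.08,0,0,0,0,0],[0.08,-0.08,0,0,0,0,0]]'
python3 go.py .572 -.0166 .10
python3 - <<'E'
from h import *
for n in("top","side"):
    im,d=get_image(n);cm=camera_model(n);v,u=np.nonzero(d>0);p=pts(np.c_[u,v],d[v,u],cm)
    for a,b in((.055,.093),(.094,.11)):
        q=p[(np.hypot(p[:,0]-.47,p[:,1]-.208)<.03)&(p[:,2]>a)&(p[:,2]<b)]
        if len(q)>9:print(n,len(q),circ(q),q[:,2].max())
cv2.imwrite("pics/s3.png",im[90:240,130:310].repeat(3,0).repeat(3,1))
E
```

```text
time_s: 7.48
ee_pos: [0.4698, 0.2088, 0.141]
ee_rot: [-2.859, 1.571, 3.12]
force: [-0.3, -0.4, -1.2]
gripper_width: 0.0799
t 7.475 pos [0.4698 0.2088 0.141 ] w 0.07992319145539292 F [-0.3441 -0.4013 -1.1941] tool shift mm [  40.9835 -184.5352  164.9745]
top 14 (array([0.4708, 0.2092]), np.float64(0.017229131323812635)) 0.09037771563094377
side 200 (array([0.4685, 0.2077]), np.float64(0.014831842909597548)) 0.09293018169932332
side 108 (array([0.4685, 0.2071]), np.float64(0.011790488589559084)) 0.10332740574581278
```

View pics/s3.png

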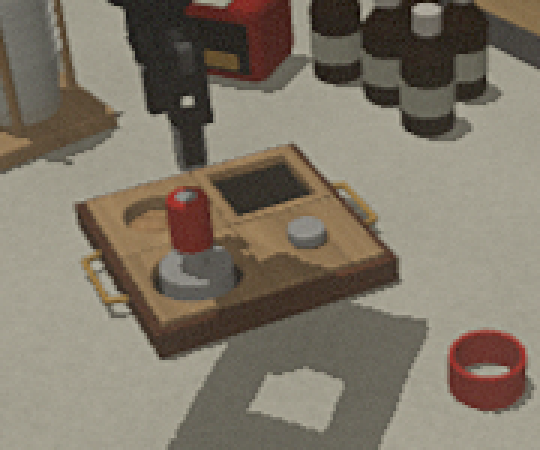

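The tamper stands upright in the large well, with its top near 0.102 m and about 1 mm off centre. Next is the ring.

```bash
python3 -m jog '[[0.08,0,-0.04,0.036,0,0,0],[0.08,0,-0.08,0.072,0,0,0],[0.08,0,-0.12,0.107,0,0,0],[0.08,0.02,-0.16,0.143,0,0,0],[0.08,0.05,-0.185,0.165,0,0,0],[0.08,0.08,-0.185,0.165,0,0,0],[0.08,0.08,-0.185,0.165,0,0,0],[0.08,0.08,-0.185,0.165,0,0,0]]'
python3 go.py .572 -.0166 .001
python3 - <<'E'
from h import *
im,d=get_image("wrist");cv2.imwrite("pics/w4.png",im)
E
```

```text
time_s: 8.57
ee_pos: [0.572, -0.0166, 0.0614]
ee_rot: [-2.886, 1.57, 3.094]
force: [0.5, -0.2, 0.7]
gripper_width: 0.0797
t 8.575 pos [ 0.572  -0.0166  0.0614] w 0.07971315863425342 F [ 0.5266 -0.1667  0.669 ] tool shift mm [60.3865 -0.0067  0.0208]
```

View pics/w4.png

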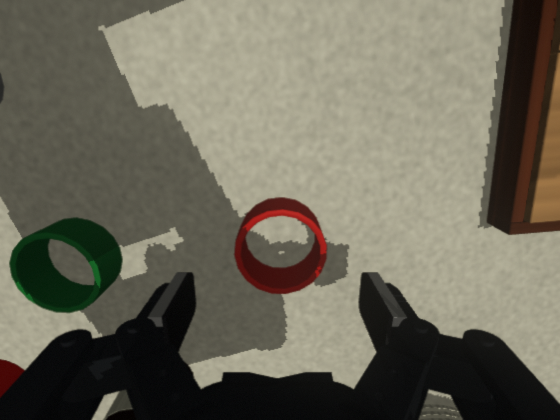

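The red ring at (281,245) is centred between the pads, and the green ring at (67,264) is well clear. I'll go down.

```bash
python3 -m jog '[[0.08,0.02,0,0,0,0,0],[0.08,0.04,0,0,0,0,0],[0.08,0.052,0,0,0,0,0],[0.08,0.058,0,0,0,0,0],[0.08,0.058,0,0,0,0,0]]'
python3 -m jog '[[0.045,0,0,0,0,0,0],[0.045,0,0,0,0,0,0],[0.045,0,0,0,0,0,0],[0.045,0,0,0,0,0,0],[0.045,0,0,0,0,0,0]]'
python3 go.py .572 -.0166 .001
```

```text
time_s: 9.25
ee_pos: [0.5723, -0.0168, 0.0035]
ee_rot: [0.147, 1.571, -0.157]
force: [-0.5, 0.1, 0.4]
gripper_width: 0.0799
time_s: 9.88
ee_pos: [0.5727, -0.017, 0.0045]
ee_rot: [0.255, 1.57, -0.049]
force: [-2.3, -0.6, 9.9]
gripper_width: 0.0568
t 9.875 pos [ 0.5727 -0.017   0.0045] w 0.05680118885385664 F [-2.3153 -0.6443  9.911 ] tool shift mm [ 3.5407  0.1327 -0.7696]
```

```bash
python3 -m jog '[[0.045,-0.02,0,0,0,0,0],[0.045,-0.06,0,0,0,0,0],[0.045,-0.1,0,0,0,0,0],[0.045,-0.1,0,0,0,0,0],[0.045,-0.1,0,0,0,0,0]]'
python3 go.py .563 .188 .105
```

```text
time_s: 10.5
ee_pos: [0.572, -0.0169, 0.1037]
ee_rot: [0.253, 1.57, -0.051]
force: [0.1, 0.0, -1.1]
gripper_width: 0.0564
t 10.5 pos [ 0.572  -0.0169  0.1037] w 0.05639687505052551 F [ 0.0698  0.0281 -1.1108] tool shift mm [ -1.2655 192.8656 -69.9123]
```

```bash
python3 -m jog '[[0.045,0,0.04,-0.015,0,0,0],[0.045,0,0.085,-0.031,0,0,0],[0.045,0,0.13,-0.047,0,0,0],[0.045,0,0.17,-0.062,0,0,0],[0.045,0,0.193,-0.070,0,0,0],[0.045,0,0.193,-0.070,0,0,0],[0.045,0.02,0.193,-0.070,0,0,0],[0.045,0.04,0.193,-0.07,0,0,0],[0.045,0.04,0.193,-0.07,0,0,0],[0.045,0.04,0.193,-0.07,0,0,0]]'
python3 go.py .563 .188 .034
python3 - <<'E'
from h import *
for n in("side","top"):
    im,d=get_image(n);cm=camera_model(n);v,u=np.nonzero(d>0);p=pts(np.c_[u,v],d[v,u],cm)
    m=[c for c in comps(im,"red",15)]
    for c,st,mm in m:
        v,u=np.nonzero(mm);q=pts(np.c_[u,v],d[v,u],cm);
        if abs(np.median(q[:,1])-.188)<.05: print(n,c,st[4],circ(q),np.percentile(q,[2,98],axis=0))
    if n=="side":cv2.imwrite("pics/s5.png",im[90:240,130:310].repeat(3,0).repeat(3,1))
E
```

```text
time_s: 11.75
ee_pos: [0.5632, 0.1876, 0.0634]
ee_rot: [-2.258, 1.57, -2.562]
force: [-0.2, -0.1, -0.4]
gripper_width: 0.0566
t 11.75 pos [0.5632 0.1876 0.0634] w 0.05661977430241049 F [-0.2002 -0.1017 -0.4459] tool shift mm [29.4383  0.385  -0.2769]
side [225.3644 154.76  ] 225 (array([ 0.3317, -0.1579]), np.float64(0.41075928787958005)) [[0.5331 0.1603 0.0581]
 [0.573  0.2139 0.1163]]
side [241.7917 156.3333] 24 (array([0.5314, 0.2331]), np.float64(0.08367204064594415)) [[0.5709 0.1584 0.042 ]
 [0.6    0.1904 0.0869]]
side [192.8807 163.5556] 243 (array([0.4843, 0.2365]), np.float64(0.043737797739011874)) [[0.4532 0.1917 0.0601]
 [0.4825 0.2169 0.1018]]
```

View pics/s5.png

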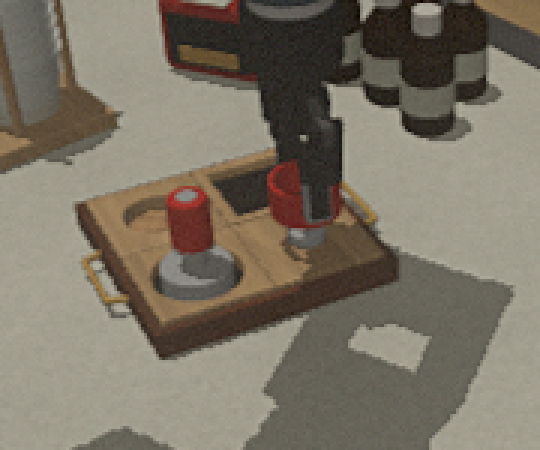

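The ring hangs level over the peg, with the peg showing centred beneath it at (305,240) in the crop. I'll lower it.

```bash
python3 -m jog '[[0.045,0.01,0,0,0,0,0],[0.045,0.018,0,0,0,0,0],[0.045,0.024,0,0,0,0,0],[0.045,0.028,0,0,0,0,0],[0.045,0.029,0,0,0,0,0],[0.045,0.030,0,0,0,0,0],[0.045,0.031,0,0,0,0,0],[0.045,0.031,0,0,0,0,0]]'
python3 go.py .563 .188 .034
```

```text
time_s: 12.85
ee_pos: [0.5633, 0.1882, 0.0326]
ee_rot: [0.581, 1.57, 0.278]
force: [-0.6, -0.3, 2.4]
gripper_width: 0.0566
t 12.85 pos [0.5633 0.1882 0.0326] w 0.0565861600233584 F [-0.6268 -0.3386  2.3697] tool shift mm [-1.3579 -0.3065 -0.1769]
```

```bash
python3 -m jog '[[0.06,0,0,0,0,0,0],[0.072,0,0,0,0,0,0],[0.072,0,0,0,0,0,0],[0.072,-0.03,0,0,0,0,0],[0.072,-0.08,0,0,0,0,0],[0.072,-0.12,0,0,0,0,0],[0.072,-0.12,0,0,0,0,0]]'
python3 go.py .4185 -.1669 .145
python3 - <<'E'
from h import *
for n in("top","side"):
    im,d=get_image(n);cm=camera_model(n);v,u=np.nonzero(d>0);p=pts(np.c_[u,v],d[v,u],cm)
    q=p[(np.hypot(p[:,0]-.562,p[:,1]-.188)<.036)&(p[:,2]>.045)&(p[:,2]<.066)]
    print(n,len(q),circ(q),np.percentile(q[:,2],[50,98]))
cv2.imwrite("pics/s6.png",im[90:240,130:310].repeat(3,0).repeat(3,1))
E
```

```text
time_s: 13.72
ee_pos: [0.5652, 0.1889, 0.1557]
ee_rot: [0.618, 1.565, 0.314]
force: [-0.1, -0.2, 0.2]
gripper_width: 0.0721
t 13.725 pos [0.5652 0.1889 0.1557] w 0.07209534794325566 F [-0.0866 -0.2091  0.2342] tool shift mm [   9.1446 -383.418   -33.6188]
top 7 (array([0.5709, 0.1588]), np.float64(0.0037069697254345302)) [0.0538 0.0571]
side 257 (array([0.5614, 0.1865]), np.float64(0.026652346545731505)) [0.0537 0.0593]
```

View pics/s6.png

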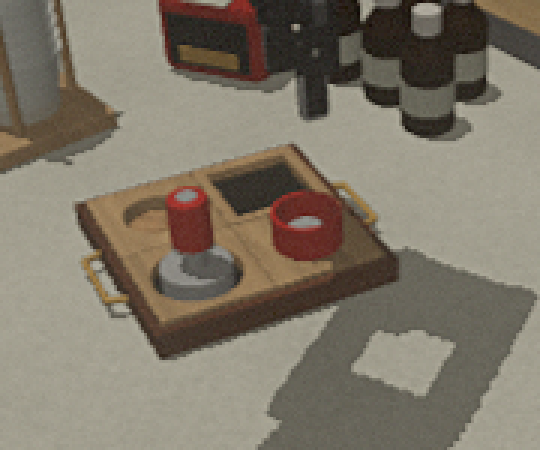

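The ring lies flat over the peg, with its top at 0.058 m and about 1.5 mm off centre. Next is the stirrer.

```bash
python3 -m jog '[[0.072,0,-0.05,-0.004,0,0,0],[0.072,0,-0.1,-0.008,0,0,0],[0.072,0,-0.15,-0.012,0,0,0],[0.072,0,-0.2,-0.016,0,0,0],[0.072,0,-0.25,-0.021,0,0,0],[0.072,0,-0.3,-0.025,0,0,0],[0.072,0,-0.35,-0.029,0,0,0],[0.072,0,-0.382,-0.032,0,0,0],[0.072,0,-0.382,-0.032,0,0,0],[0.072,0,-0.382,-0.032,0,0,0],[0.072,0,-0.382,-0.032,0,0,0]]'
python3 go.py .4185 -.1669 .045
python3 - <<'E'
from h import *
im,d=get_image("wrist");cv2.imwrite("pics/w7.png",im)
E
```

```text
time_s: 15.2
ee_pos: [0.4184, -0.1659, 0.1518]
ee_rot: [2.872, 1.57, 2.57]
force: [0.0, 0.1, 0.8]
gripper_width: 0.0719
t 15.2 pos [ 0.4184 -0.1659  0.1518] w 0.07190568833845036 F [0.0112 0.1126 0.8431] tool shift mm [106.828   -0.9332   0.5268]
```

View pics/w7.png

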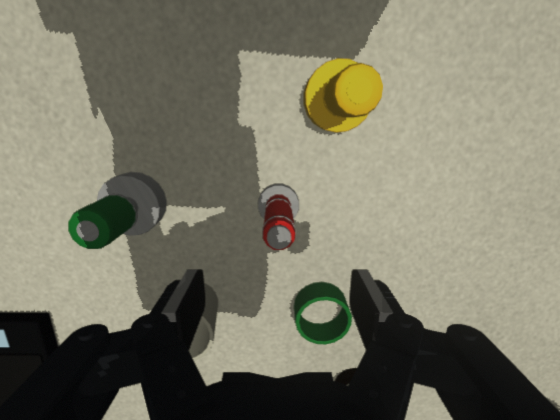

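The stirrer is centred at (278,235). I'll go down and grip its tube.

```bash
python3 -m jog '[[0.072,0.03,0,0,0,0,0],[0.072,0.06,0,0,0,0,0],[0.072,0.09,0,0,0,0,0],[0.072,0.106,0,0,0,0,0],[0.072,0.106,0,0,0,0,0]]'
python3 -m jog '[[0.05,0,0,0,0,0,0],[0.035,0,0,0,0,0,0],[0.015,0,0,0,0,0,0],[0.01,0,0,0,0,0,0],[0.01,0,0,0,0,0,0],[0.01,0,0,0,0,0,0]]'
python3 go.py .4185 -.1669 .045
python3 -m jog '[[0.01,-0.02,0,0,0,0,0],[0.01,-0.06,0,0,0,0,0],[0.01,-0.1,0,0,0,0,0],[0.01,-0.13,0,0,0,0,0],[0.01,-0.13,0,0,0,0,0],[0.01,-0.13,0,0,0,0,0]]'
python3 go.py .4904 .3013 .175
```

```text
time_s: 15.88
ee_pos: [0.4177, -0.1658, 0.0453]
ee_rot: [3.051, 1.568, 2.749]
force: [0.2, 0.1, 0.6]
gripper_width: 0.0721
time_s: 16.62
ee_pos: [0.4188, -0.1669, 0.047]
ee_rot: [-0.0, 1.57, -0.304]
force: [0.6, 0.2, 6.7]
gripper_width: 0.0227
t 16.625 pos [ 0.4188 -0.1669  0.047 ] w 0.022691491388688527 F [0.6093 0.2197 6.7009] tool shift mm [ 1.9541 -0.0596 -0.3225]
time_s: 17.38
ee_pos: [0.4176, -0.1665, 0.1755]
ee_rot: [3.07, 1.57, 2.766]
force: [-0.6, -0.7, -1.6]
gripper_width: 0.0229
t 17.375 pos [ 0.4176 -0.1665  0.1755] w 0.02291840762953676 F [-0.6252 -0.7287 -1.6233] tool shift mm [  0.6364 468.1771 -70.5459]
```

```bash
python3 -m jog '[[0.01,-0.02,0.05,-0.007,0,0,0],[0.01,-0.02,0.10,-0.014,0,0,0],[0.01,-0.02,0.15,-0.022,0,0,0],[0.01,-0.02,0.2,-0.03,0,0,0],[0.01,-0.02,0.25,-0.037,0,0,0],[0.01,-0.02,0.3,-0.045,0,0,0],[0.01,-0.02,0.35,-0.052,0,0,0],[0.01,-0.02,0.4,-0.06,0,0,0],[0.01,-0.02,0.44,-0.067,0,0,0],[0.01,-0.02,0.468,-0.071,0,0,0],[0.01,-0.02,0.468,-0.071,0,0,0],[0.01,-0.02,0.468,-0.071,0,0,0]]'
python3 -m jog '[[0.01,0,0,0,0,0,0],[0.01,0,0,0,0,0,0]]'
python3 go.py .4904 .3013 .062
```

```text
time_s: 18.88
ee_pos: [0.4896, 0.3002, 0.1947]
ee_rot: [-2.205, 1.568, -2.508]
force: [-1.1, -0.6, -1.3]
gripper_width: 0.0227
time_s: 19.12
ee_pos: [0.4905, 0.3003, 0.1962]
ee_rot: [-1.928, 1.571, -2.233]
force: [0.5, 0.2, -3.2]
gripper_width: 0.0225
t 19.125 pos [0.4905 0.3003 0.1962] w 0.022477426929014867 F [ 0.5066  0.1799 -3.1879] tool shift mm [134.2208   0.9755  -0.4138]
```

```bash
python3 -m jog '[[0.01,0.03,0.001,0,0,0,0],[0.01,0.07,0.001,0,0,0,0],[0.01,0.1,0.001,0,0,0,0],[0.01,0.113,0.001,0,0,0,0],[0.01,0.113,0.001,0,0,0,0],[0.01,0.113,0.001,0,0,0,0]]'
python3 go.py .4904 .3013 .062
python3 - <<'E'
from h import *
for n in("top","side"):
    im,d=get_image(n);cm=camera_model(n);v,u=np.nonzero(d>0);p=pts(np.c_[u,v],d[v,u],cm)
    q=p[(np.hypot(p[:,0]-.49,p[:,1]-.301)<.03)&(p[:,2]>.036)&(p[:,2]<.046)]
    if len(q)>5:print(n,len(q),circ(q),np.percentile(q[:,2],[50,98]))
cv2.imwrite("pics/s8.png",im[90:240,130:310].repeat(3,0).repeat(3,1))
E
```

```text
time_s: 19.88
ee_pos: [0.4917, 0.3024, 0.0845]
ee_rot: [0.848, 1.569, 0.544]
force: [0.8, -0.5, -1.4]
gripper_width: 0.023
t 19.875 pos [0.4917 0.3024 0.0845] w 0.022989929330325093 F [ 0.7557 -0.4806 -1.3608] tool shift mm [22.5139 -1.4549 -0.9115]
top 23 (array([0.4872, 0.3003]), np.float64(0.014284127003610087)) [0.0452 0.046 ]
side 31 (array([0.4862, 0.2996]), np.float64(0.014719662094983115)) [0.0421 0.0458]
```

View pics/s8.png

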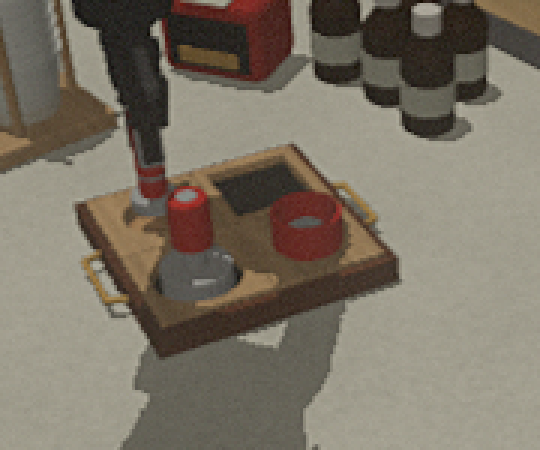

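The stirrer's foot at (147,200) sits over the small well, clear of the tamper. I'll lower it.

```bash
python3 -m jog '[[0.01,0.008,-0.001,0,0,0,0],[0.01,0.014,-0.001,-0.001,0,0,0],[0.01,0.018,-0.001,-0.001,0,0,0],[0.01,0.021,-0.001,-0.001,0,0,0],[0.01,0.022,-0.001,-0.001,0,0,0],[0.01,0.022,-0.001,-0.001,0,0,0]]'
python3 go.py .4904 .3013 .062
```

```text
time_s: 20.72
ee_pos: [0.4897, 0.3014, 0.0613]
ee_rot: [0.968, 1.571, 0.664]
force: [0.1, -0.4, -1.6]
gripper_width: 0.0224
t 20.725 pos [0.4897 0.3014 0.0613] w 0.022386859316990724 F [ 0.1461 -0.4086 -1.6349] tool shift mm [-0.6854  0.1435  0.7366]
```

```bash
python3 -m jog '[[0.01,0.001,0,0,0,0,0],[0.01,0.002,0,0,0,0,0],[0.01,0.002,0,0,0,0,0]]'
python3 go.py .4904 .3013 .062
```

```text
time_s: 21.1
ee_pos: [0.49, 0.3016, 0.0609]
ee_rot: [0.832, 1.57, 0.528]
force: [-4.1, -1.8, 15.7]
gripper_width: 0.0226
t 21.1 pos [0.49   0.3016 0.0609] w 0.02258761974743941 F [-4.1171 -1.7619 15.7489] tool shift mm [-1.0778 -0.1906  0.5252]
```

```bash
python3 -m jog '[[0.01,-0.001,0,0,0,0,0],[0.035,-0.001,0,0,0,0,0],[0.06,-0.001,0,0,0,0,0],[0.06,-0.001,0,0,0,0,0],[0.06,-0.03,0,0,0,0,0],[0.06,-0.08,0,0,0,0,0],[0.07,-0.13,0,0,0,0,0],[0.075,-0.13,0,0,0,0,0],[0.075,-0.13,0,0,0,0,0]]'
python3 go.py .6318 -.281 .19
python3 - <<'E'
from h import *
for n in("top","side"):
    im,d=get_image(n);cm=camera_model(n);v,u=np.nonzero(d>0);p=pts(np.c_[u,v],d[v,u],cm)
    for a,b in((.018,.029),(.045,.1),(.1,.115)):
        q=p[(np.hypot(p[:,0]-.49,p[:,1]-.301)<.024)&(p[:,2]>a)&(p[:,2]<b)]
        if len(q)>5:print(n,a,len(q),circ(q),np.percentile(q[:,2],[50,98]))
cv2.imwrite("pics/s9.png",im[90:240,130:310].repeat(3,0).repeat(3,1))
E
```

```text
time_s: 22.22
ee_pos: [0.4893, 0.3012, 0.1889]
ee_rot: [-2.211, 1.571, -2.515]
force: [-0.3, 0.4, -0.6]
gripper_width: 0.0749
t 22.225 pos [0.4893 0.3012 0.1889] w 0.0749154201640915 F [-0.337   0.4463 -0.6104] tool shift mm [  -1.0521 -512.8626  310.1445]
top 0.018 107 (array([0.4901, 0.2985]), np.float64(0.016291170662764625)) [0.0242 0.0279]
top 0.045 70 (array([0.4904, 0.2991]), np.float64(0.011696741048906369)) [0.071  0.0989]
top 0.1 33 (array([0.4874, 0.3001]), np.float64(0.007143937504789567)) [0.1027 0.1085]
side 0.018 49 (array([0.4831, 0.299 ]), np.float64(0.012298611560504415)) [0.0266 0.0286]
side 0.045 193 (array([0.4879, 0.2997]), np.float64(0.009935634963639577)) [0.0725 0.0982]
side 0.1 57 (array([0.4879, 0.2996]), np.float64(0.008243269018913113)) [0.1056 0.1093]
```

View pics/s9.png

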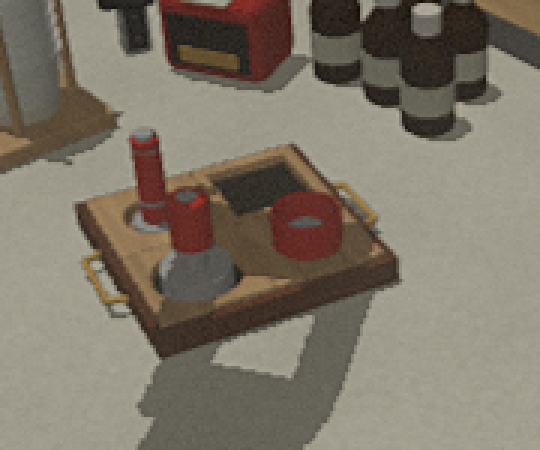

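The stirrer is seated, with its top at 0.108 m and about 2 mm off centre. Now the cup.

```bash
python3 -m jog '[[0.08,0,-0.045,0.027,0,0,0],[0.08,0,-0.09,0.054,0,0,0],[0.08,0,-0.14,0.085,0,0,0],[0.08,0,-0.19,0.115,0,0,0],[0.08,0,-0.24,0.145,0,0,0],[0.08,0,-0.29,0.175,0,0,0],[0.08,0,-0.34,0.206,0,0,0],[0.08,0,-0.39,0.236,0,0,0],[0.08,0,-0.44,0.266,0,0,0],[0.08,0,-0.48,0.29,0,0,0],[0.08,0,-0.513,0.31,0,0,0],[0.08,0,-0.513,0.31,0,0,0]]'
python3 -m jog '[[0.08,0.03,0,0,0,0,0],[0.08,0.06,0,0,0,0,0],[0.08,0.09,0,0,0,0,0],[0.08,0.105,0,0,0,0,0],[0.08,0.105,0,0,0,0,0]]'
python3 go.py .6318 -.281 .013
python3 - <<'E'
from h import *
im,d=get_image("wrist");cv2.imwrite("pics/w10.png",im)
E
```

```text
time_s: 23.82
ee_pos: [0.6314, -0.2833, 0.1871]
ee_rot: [-3.066, 1.569, 2.911]
force: [-0.3, -0.0, -0.8]
gripper_width: 0.08
time_s: 24.45
ee_pos: [0.631, -0.2799, 0.0828]
ee_rot: [2.991, 1.568, 2.688]
force: [-0.3, 0.1, 0.5]
gripper_width: 0.0798
t 24.45 pos [ 0.631  -0.2799  0.0828] w 0.07981437025113422 F [-0.3194  0.0984  0.491 ] tool shift mm [69.811  -0.8088  1.3032]
```

View pics/w10.png

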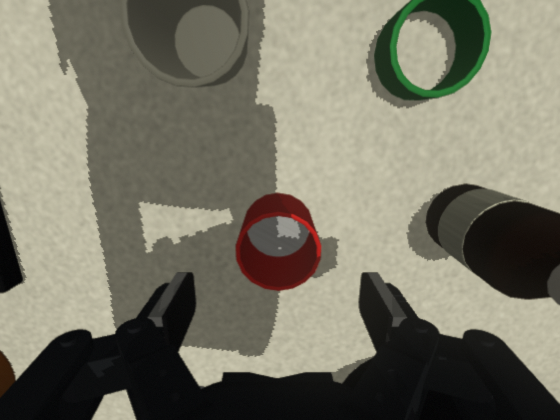

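The cup at (279,245) is centred between the pads, and the bottle and grey cup are clear. I'll go down and grip.

```bash
python3 -m jog '[[0.08,0.02,0,0,0,0,0],[0.08,0.045,0,0,0,0,0],[0.08,0.062,0,0,0,0,0],[0.08,0.07,0,0,0,0,0],[0.08,0.07,0,0,0,0,0]]'
python3 -m jog '[[0.06,0,0,0,0,0,0],[0.05,0,0,0,0,0,0],[0.042,0,0,0,0,0,0],[0.042,0,0,0,0,0,0],[0.042,0,0,0,0,0,0]]'
python3 go.py .6318 -.281 .013
python3 -m jog '[[0.042,-0.02,0,0,0,0,0],[0.042,-0.06,0,0,0,0,0],[0.042,-0.11,0,0,0,0,0],[0.042,-0.16,0,0,0,0,0],[0.042,-0.18,0,0,0,0,0],[0.042,-0.18,0,0,0,0,0],[0.042,-0.18,0,0,0,0,0]]'
python3 go.py .583 .2808 .19
```

```text
time_s: 25.12
ee_pos: [0.6317, -0.2808, 0.0139]
ee_rot: [3.023, 1.57, 2.719]
force: [-0.3, 0.1, -0.5]
gripper_width: 0.0803
time_s: 25.75
ee_pos: [0.6329, -0.2813, 0.0156]
ee_rot: [-0.109, 1.569, -0.412]
force: [-0.7, -0.1, 6.2]
gripper_width: 0.0526
t 25.75 pos [ 0.6329 -0.2813  0.0156] w 0.05263593477454544 F [-0.6832 -0.1485  6.1782] tool shift mm [ 2.6094 -0.0356 -1.12  ]
time_s: 26.62
ee_pos: [0.6307, -0.2804, 0.1922]
ee_rot: [3.016, 1.568, 2.712]
force: [0.6, -0.2, -1.7]
gripper_width: 0.0523
t 26.625 pos [ 0.6307 -0.2804  0.1922] w 0.05225499190201358 F [ 0.6366 -0.2065 -1.715 ] tool shift mm [   3.0735  521.1896 -213.4463]
```

```bash
python3 -m jog '[[0.042,0,0.045,-0.018,0,0,0],[0.042,0,0.09,-0.037,0,0,0],[0.042,0,0.14,-0.058,0,0,0],[0.042,0,0.19,-0.078,0,0,0],[0.042,0,0.24,-0.099,0,0,0],[0.042,0,0.29,-0.119,0,0,0],[0.042,0,0.34,-0.14,0,0,0],[0.042,0,0.39,-0.16,0,0,0],[0.042,0,0.44,-0.181,0,0,0],[0.042,0,0.49,-0.201,0,0,0],[0.042,0,0.521,-0.214,0,0,0],[0.042,0,0.521,-0.214,0,0,0]]'
python3 -m jog '[[0.042,0.03,0,0,0,0,0],[0.042,0.07,0,0,0,0,0],[0.042,0.1,0,0,0,0,0],[0.042,0.125,0,0,0,0,0],[0.042,0.13,0,0,0,0,0],[0.042,0.13,0,0,0,0,0]]'
python3 go.py .583 .2808 .0335
python3 - <<'E'
from h import *
im,d=get_image("side");cv2.imwrite("pics/s11.png",im[90:240,130:310].repeat(3,0).repeat(3,1))
im,d=get_image("top");cv2.imwrite("pics/t11.png",im[120:270,100:280].repeat(3,0).repeat(3,1))
E
```

```text
time_s: 28.12
ee_pos: [0.582, 0.2822, 0.1917]
ee_rot: [-2.503, 1.567, -2.804]
force: [0.2, -0.2, -2.3]
gripper_width: 0.0526
time_s: 28.88
ee_pos: [0.5834, 0.2795, 0.0638]
ee_rot: [-2.287, 1.569, -2.591]
force: [0.3, 1.0, -1.4]
gripper_width: 0.0523
t 28.875 pos [0.5834 0.2795 0.0638] w 0.052345072526018464 F [ 0.2827  0.9613 -1.355 ] tool shift mm [30.3428  1.1887 -0.7184]
```

View pics/s11.png

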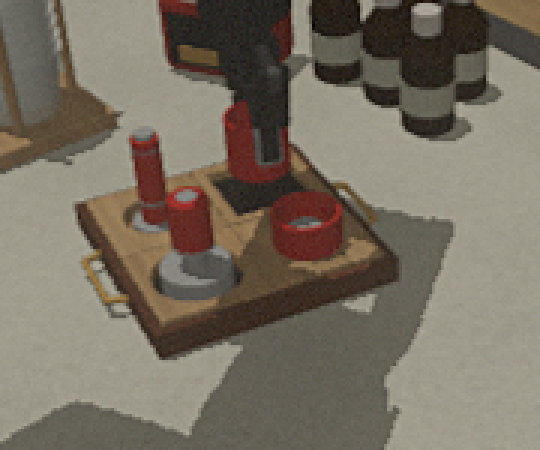

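The cup hangs upright over the square bay, clear of the other tools. I'll lower it.

```bash
python3 -m jog '[[0.042,0.01,0.001,0,0,0,0],[0.042,0.018,0.001,0,0,0,0],[0.042,0.024,0.001,0,0,0,0],[0.042,0.028,0.001,0,0,0,0],[0.042,0.029,0.001,0,0,0,0],[0.042,0.030,0.001,0,0,0,0],[0.042,0.030,0.001,0,0,0,0]]'
python3 go.py .583 .2808 .0335
```

```text
time_s: 29.85
ee_pos: [0.584, 0.2813, 0.0344]
ee_rot: [0.755, 1.571, 0.451]
force: [-0.2, -0.4, -1.5]
gripper_width: 0.0522
t 29.85 pos [0.584  0.2813 0.0344] w 0.052189657291474435 F [-0.2362 -0.4451 -1.4972] tool shift mm [ 0.8886 -0.7586 -0.7808]
```

```bash
python3 -m jog '[[0.042,0.001,0,0,0,0,0],[0.042,0.002,0,0,0,0,0],[0.042,0.002,0,0,0,0,0]]'
python3 go.py .583 .2808 .0335
```

```text
time_s: 30.22
ee_pos: [0.584, 0.2813, 0.0336]
ee_rot: [0.768, 1.57, 0.464]
force: [-4.8, -2.2, 10.3]
gripper_width: 0.0521
t 30.225 pos [0.584  0.2813 0.0336] w 0.052145412419454064 F [-4.8077 -2.2241 10.2794] tool shift mm [ 0.0872 -0.8225 -0.8344]
```

```bash
python3 -m jog '[[0.055,0,0,0,0,0,0],[0.07,0,0,0,0,0,0],[0.07,0,0,0,0,0,0],[0.07,-0.03,0,0,0,0,0],[0.07,-0.08,0,0,0,0,0],[0.07,-0.13,0,0,0,0,0],[0.07,-0.17,0,0,0,0,0],[0.07,-0.17,-0.05,-0.01,0,0,0],[0.07,-0.17,-0.11,-0.02,0,0,0],[0.07,-0.17,-0.17,-0.03,0,0,0],[0.07,-0.17,-0.23,-0.04,0,0,0],[0.07,-0.17,-0.29,-0.05,0,0,0]]'
python3 -m jog '[[0.07,0,-0.05,0,0,0,0],[0.07,0,-0.05,0,0,0,0],[0.07,0,-0.05,0,0,0,0]]'
python3 - <<'E'
from h import *
seat=dict(tamper=((.4709,.2086),(.4686,.2086)),ring=((.5637,.1881),(.5613,.188)),stir=((.4914,.3013),(.4892,.3013)),cup=((.5842,.2809),(.5819,.2807)))
B=dict(tamper=[(.05,.093),(.094,.108)],ring=[(.035,.063)],stir=[(.035,.1),(.1,.115)],cup=[(.035,.073)])
for i,n in enumerate(("top","side")):
    im,d=get_image(n);cv2.imwrite(f"pics/{n}12.png",im);cm=camera_model(n);v,u=np.nonzero(d>0);p=pts(np.c_[u,v],d[v,u],cm)
    for k,bs in B.items():
        for a,b in bs:
            s=np.array(seat[k][i]);q=p[(np.hypot(*(p[:,:2]-s).T)<.036)&(p[:,2]>a)&(p[:,2]<b)]
            if len(q)>8:
                c,r=circ(q);print(n,k,len(q),"off mm",(c-s)*1000,"r",r,"top z",np.percentile(q[:,2],95))
    for k,x,y,za,zb in(("gt",(.3773,.3741),(-.2975,-.2981),.08,.09),("gr",(.5439,.542),(-.1573,-.1574),.006,.033)):
        q=p[(np.hypot(p[:,0]-x[i],p[:,1]-y[i])<(.03 if k=="gt" else .04))&(p[:,2]>za)&(p[:,2]<zb)]
        if len(q)>8:print(n,k,(circ(q)[0]-[x[i],y[i]])*1000)
E
```

```text
time_s: 31.72
ee_pos: [0.4484, 0.018, 0.2024]
ee_rot: [0.015, 1.57, -0.288]
force: [2.4, -1.0, 0.2]
gripper_width: 0.07
time_s: 32.1
ee_pos: [0.4348, -0.0281, 0.2025]
ee_rot: [0.707, 1.57, 0.402]
force: [0.5, -0.0, -0.8]
gripper_width: 0.07
top tamper 65 off mm [ 0.0888 -0.2888] r 0.01636851062044675 top z 0.09068394362554977
top tamper 157 off mm [-0.5842 -1.0665] r 0.011406339168272026 top z 0.1018326462234711
top ring 364 off mm [-1.2833 -2.6723] r 0.02270166820289639 top z 0.05800036848072228
top stir 104 off mm [-0.9597 -2.4581] r 0.011502362095286944 top z 0.09882327053129786
top stir 79 off mm [-0.826  -2.3225] r 0.008115494618691824 top z 0.10864471251871553
top cup 270 off mm [-1.1765 -2.0561] r 0.0248289740216966 top z 0.06729351828152129
top gt [-0.0698  0.1695]
side tamper 200 off mm [ 0.1105 -0.7179] r 0.01488533669144544 top z 0.09155423209035582
side tamper 113 off mm [-0.5635 -1.6991] r 0.011779896816587197 top z 0.10273601527473597
side ring 378 off mm [-0.9783 -2.0863] r 0.025668195217034236 top z 0.05814704392999957
side stir 219 off mm [-1.3069 -1.7205] r 0.010006570758888922 top z 0.09717157851135708
side stir 57 off mm [-1.8161 -1.5981] r 0.008150482107078002 top z 0.10937732618051425
side cup 413 off mm [-0.4253 -0.2366] r 0.02529694519586105 top z 0.06783184015796866
side gt [-0.1042 -0.1019]
side gr [ 0.0106 -0.1135]
```

View pics/side12.png

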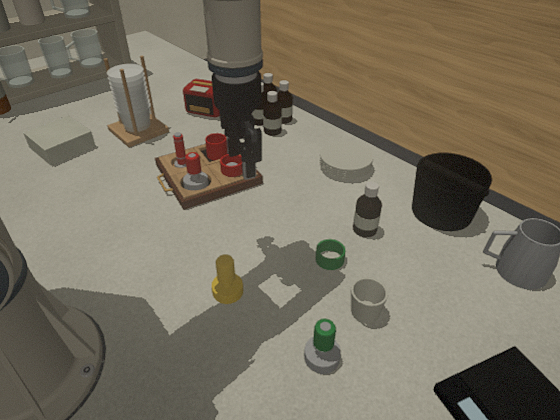

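View pics/top12.png

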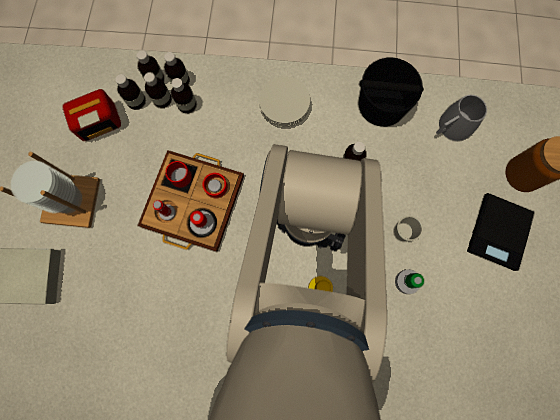

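All four tools are seated, at caddy pixels (180,174), (214,186), (165,210) and (201,220). Both greens are in place and the arm is clear.

```bash
python3 -c "
from rig import *
print(job_done(), state()['time_s'])"
```

```text
the job is handed in; nothing more can be done
the job is handed in; nothing more can be done
```

All four red tools are back in the caddy, each lowered until it touched its place before I let go. The job was handed in at about 32 s of the 102 s allowed, and no verdict was reported.

In the last check with both cameras, every tool was within about 3 mm of its seat centre, against the 13 mm limit. All of them looked upright, and the tops were at the expected heights:

| Tool | Top height measured (m) |
|---|---|
| Tamper | 0.102 |
| Ring | 0.058 |
| Stirrer | 0.109 |
| Cup | 0.068 |

- **Green tools:** neither has measurably moved (under 0.3 mm). The green ring could only be checked from the side, because the arm hid it from the top camera.
- **Disagreement:** the two cameras differed by about 2.3 mm in x throughout, so I used their mean.
- **Failed checks:** none failed. The stirrer read up to 4–5 mm off centre just before it was lowered, but that view was partly blocked and it measured about 2.5 mm once released.

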